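# Load the lap-spindle kit tray, shortest part first

## Task

Take apart the two small stacks of lap-spindle parts on the bench and load them, together with the quill that stands alone, into the kit tray: each part upright and centred on the black pad that has the outline of its foot. Go strictly by height, the shortest part first and the tallest last, one at a time, and set each down gently so that those already placed stay put.

Things in the scene. Friction and masses are not known exactly. Their poses are not given: they have to be found in the camera images.
- nut_mid (a point): Knurled brass nut, a plain round cylinder 30 mm in diameter and 26 mm high, the shortest part; at the start it stands on top of the hexagonal hub. Point: its centre, half-way up (13 mm over its underside); z up.
- block_mid (a point): Square steel block 38 x 38 mm, 34 mm high, second shortest; at the start it stands on top of the round housing. Point: its centre, half-way up (17 mm over its underside); x and y square to its side faces, z up.
- housing_mid (a point): Grey round housing, a plain cylinder 64 mm in diameter and 44 mm high, third in height; at the start under the block, on a low dark round setting plate 8 mm thick. Point: its centre, half-way up (22 mm over its underside); z up.
- hub_mid (a point): Aluminium hexagonal hub, 48 mm across flats (55 mm across corners), 56 mm high, second tallest; at the start under the nut, on another 8 mm setting plate. Point: its centre, half-way up (28 mm over its underside); its x axis stands square to one pair of flats (the others are at 60 degree steps), z up.
- quill_mid (a point): Brass quill standing upright alone on the third 8 mm setting plate, the tallest part, 95 mm: a round knurled foot 46 mm in diameter and 16 mm high, above it a round body 30 mm in diameter from 16 to 80 mm, and a steel tip 16 mm in diameter up to 95 mm. Point: on its axis half-way up (47.5 mm over its underside), inside the 30 mm body; z up.
- pad_nut_top (a point): Fixed black rubber pad on the kit tray, round, 30 mm in diameter (the smallest round one), 10 mm thick; the point is the centre of its top face, z up. The top face is 14 mm above the bench and 10 mm above the tray floor (the tray's rim is 12 mm above the bench). It is the place of the brass nut.
- pad_block_top (a point): Fixed black rubber pad on the kit tray, square, 38 x 38 mm, 10 mm thick; the point is the centre of its top face, z up. The top face is 14 mm above the bench and 10 mm above the tray floor (the tray's rim is 12 mm above the bench). It is the place of the steel block; its turn does not matter.
- pad_housing_top (a point): Fixed black rubber pad on the kit tray, round, 64 mm in diameter (the largest round one), 10 mm thick; the point is the centre of its top face, z up. The top face is 14 mm above the bench and 10 mm above the tray floor (the tray's rim is 12 mm above the bench). It is the place of the grey housing.
- pad_hub_top (a point): Fixed black rubber pad on the kit tray, hexagonal, 48 mm across flats, 10 mm thick; the point is the centre of its top face, z up. The top face is 14 mm above the bench and 10 mm above the tray floor (the tray's rim is 12 mm above the bench). It is the place of the hexagonal hub; its turn does not matter.
- pad_quill_top (a point): Fixed black rubber pad on the kit tray, round, 46 mm in diameter (the middle round one), 10 mm thick; the point is the centre of its top face, z up. The top face is 14 mm above the bench and 10 mm above the tray floor (the tray's rim is 12 mm above the bench). It is the place of the quill, whose foot has that size.

How it is judged (in metres and radians):
On the way, in this order (a step that is already met when the one before it is completed fails the run):
1. the brass nut stands released on its own pad (horizontal distance between nut_mid and pad_nut_top below 0.012 m and z of nut_mid in the frame of pad_nut_top between 0.009 and 0.017 m and angle between nut_mid's own z axis and vertical below 0.1 rad and linear speed of nut below 0.03 m/s and contact force between nut and the fingers below 0.2 N), for 0.2 s.
2. the steel block stands released on its own pad (horizontal distance between block_mid and pad_block_top below 0.012 m and z of block_mid in the frame of pad_block_top between 0.013 and 0.021 m and angle between block_mid's own z axis and vertical below 0.1 rad and linear speed of block below 0.03 m/s and contact force between block and the fingers below 0.2 N), for 0.2 s.
3. the grey housing stands released on its own pad (horizontal distance between housing_mid and pad_housing_top below 0.012 m and z of housing_mid in the frame of pad_housing_top between 0.018 and 0.026 m and angle between housing_mid's own z axis and vertical below 0.1 rad and linear speed of housing below 0.03 m/s and contact force between housing and the fingers below 0.2 N), for 0.2 s.
4. the hexagonal hub stands released on its own pad (horizontal distance between hub_mid and pad_hub_top below 0.012 m and z of hub_mid in the frame of pad_hub_top between 0.024 and 0.032 m and angle between hub_mid's own z axis and vertical below 0.1 rad and linear speed of hub below 0.03 m/s and contact force between hub and the fingers below 0.2 N), for 0.2 s.
5. the quill stands released on its own pad (horizontal distance between quill_mid and pad_quill_top below 0.012 m and z of quill_mid in the frame of pad_quill_top between 0.0435 and 0.0515 m and angle between quill_mid's own z axis and vertical below 0.1 rad and linear speed of quill below 0.03 m/s and contact force between quill and the fingers below 0.2 N), for 0.2 s.
At the end, for the whole second after the job is handed in: All five parts stand upright (within 0.1 rad), released and at rest on their own pads, each with its centre within 12 mm of the pad's centre and its underside on the pad's top face (within 4 mm) (all of step 1 and all of step 2 and all of step 3 and all of step 4 and all of step 5); the robot touches nothing.
It fails at once if a part is dropped or slammed onto its pad (faster than 0.6 m/s within 40 mm above it) ((horizontal distance between nut_mid and pad_nut_top below 0.03 m and z of nut_mid in the frame of pad_nut_top below 0.053 m and linear speed of nut above 0.6 m/s) or (horizontal distance between block_mid and pad_block_top below 0.03 m and z of block_mid in the frame of pad_block_top below 0.057 m and linear speed of block above 0.6 m/s) or (horizontal distance between housing_mid and pad_housing_top below 0.03 m and z of housing_mid in the frame of pad_housing_top below 0.062 m and linear speed of housing above 0.6 m/s) or (horizontal distance between hub_mid and pad_hub_top below 0.03 m and z of hub_mid in the frame of pad_hub_top below 0.068 m and linear speed of hub above 0.6 m/s) or (horizontal distance between quill_mid and pad_quill_top below 0.03 m and z of quill_mid in the frame of pad_quill_top below 0.0875 m and linear speed of quill above 0.6 m/s)).
It also fails if it takes over 134 s, if anything falls off the work surface, if the arm or the gripper's body presses on something with over 40 N, if the wrist force passes 120 N, or if a joint passes its speed limit or range.

## Robot

A 6-joint arm with a two-finger parallel gripper is mounted at the origin on the work surface. World frame = base frame: x ahead of the robot, y to its left, z up, the work surface at z = 0. Lengths are in mm, angles in degrees, forces in N, time in s.
With the tool pointing down it reaches from about 300 to 850 mm from the base axis. Payload 4.2 kg.
Tool frame: the origin (TCP) lies on the centre line of the jaws, within the pads' length; the fingertips stand 14 mm ahead of it and the grasp point (between the pads) lies 5 mm behind it; x points along the fingers, y is the direction in which the jaws open and shut, and the axes are right-handed (so a half turn about x gives the same grasp; the last joint's range is limited). The gripper opens to 91 mm and grips with 3 to 60 N. Pads are 32 mm wide; open, the fingers measure 118 mm over their backs; the gripper's body (76 mm by 178 mm) begins 60 mm behind the grasp point.
Start: joints at [75.63, 18.312, 89.639, -0, 72.044, -1.146], TCP at [131.536, 559.768, 227.976] pointing down, gripper open.
Joint ranges: [-177.97, 177.97], [-48.28, 115.42], [12.27, 149.76], [-77.06, 257.06], [2.81, 150.46], [-146.56, 146.56]. Speed limits (degrees/s): [147.25, 147.25, 180, 180, 180, 180].

## Interface

Orientations are given as [roll, pitch, yaw] about the fixed x, y, z axes, in that order (R = Rz(yaw) Ry(pitch) Rx(roll)).
In Python, from workcell import readout, optics, env gives the robot as it stands.
- The arm moves only by the shell command python3 -m creep 'ROWS' [OPENING] [FORCE]. ROWS is JSON, a list of rows, each an object with "translation": the shift along the world's x, y, z in cm, a list of three; "delta_rot": the turn, a rotation vector about the world's x, y, z in rad, a list of three. In form: [{"translation": [dx, dy, dz], "delta_rot": [rx, ry, rz]}, ...]. A call has 1 to 5 rows; each row shifts and turns the commanded pose from where the row before left it; what a row does not reach is not made up. A row lasts 1/12 s, in which the tool goes at most 41.7 mm and 7.16 degrees, less where a joint would pass 70% of its speed; a pose out of reach is approached as far as the arm can. A call with a gripper value outside its range is refused whole. OPENING is the gripper's target within -1 to 1 (fully open at 1, half-way at 0, shut at -1), set as the call begins (- or left out, the last holds). The fingers move at their own pace and stop on an object; FORCE is the grip in N (left out, the last holds). Time passes only in rows, so rows that do not move let the fingers close. It gives the time, the measured TCP pose, the force and the opening at its end, in the units of the state.
- readout.state(): the state, without advancing time (a new reading comes with each control period).
- optics.grab_frame(name): name is "scene" or "top"; returns (picture, depth): 384x512x3 uint8, red, green, blue; 384x512 float32, mm along the optical axis (not along the pixel's ray), 0 where there is no reading.
- optics.camera_params(name): a dict with "mtx" (3x3 intrinsics, pixels), "R" (3x3) and "t" (3): a world point X has camera coordinates R X + t. Camera axes: x right, y down, z forward; pixel columns grow to the right and rows downward; lengths in mm; the calibration is good to about 2 mm. A picture is of the moment at which its call begins. camera_params takes no time and is no camera call.
- env.job_done(): hands the job in, once; it reports no verdict.
The state is a dict: "time_s": time; "qpos": joint angles; "qvel": joint speeds; "effort": joint torques, N m; "ee_pos": TCP position; "ee_rot": TCP orientation; "force": force on the tool from outside, world axes, zero at the start; "torque": the same for the moment, N m; "gripper_width": finger opening in mm.
Only numpy, scipy, OpenCV 4.12 (cv2) and the standard library are available. Lean on these libraries where they do the work, as an engineer would, in place of code of your own. Each camera call takes 0.05 s, during which the arm holds its last target.

## Working session

There is one attempt and no reset: what is moved stays moved. The work goes in short steps, Python scripts to look and compute and a shell command to move; the robot and the scene stay as the last step left them, time stands still between calls to the robot, and variables do not carry over. Pictures are saved under pics/ and viewed, and the job is handed in when it is done.

```bash
ls; mkdir -p pics; python3 - <<'E'
from workcell import readout, optics, env
import cv2, numpy as np
print(readout.state())
for n in ("scene","top"):
    p,d=optics.grab_frame(n); cv2.imwrite(f"pics/{n}0.png",p[:,:,::-1]); np.savez(f"pics/{n}0.npz",p=p,d=d)
    print(n,optics.camera_params(n))
E
```

```text
pics
{'time_s': 0.0, 'qpos': array([ 7.56298363e+01,  1.83510817e+01,  8.97079967e+01, -8.39478478e-04,
        7.20448571e+01, -1.14665236e+00]), 'qvel': array([-0.00047362, -0.03706456,  0.15247754, -0.02115131,  0.0045321 ,
       -0.09785233]), 'effort': array([ 1.39941691e-03, -4.12469566e+01, -2.31966072e+01,  7.28154788e-02,
        4.58743132e-02, -1.43839202e-04]), 'ee_pos': array([131.41782438, 559.26565469, 227.11510678]), 'ee_rot': array([ -90.70668505,   89.8960614 , -103.92993686]), 'force': array([-0.85517607,  0.58698315,  0.29526057]), 'torque': array([-0.04966656, -0.0001282 ,  0.03466056]), 'gripper_width': 90.88512640089674}
scene {'mtx': array([[362.74166465,   0.        , 255.99415006],
       [  0.        , 362.74166465, 189.1221658 ],
       [  0.        ,   0.        ,   1.        ]]), 'R': array([[-0.46070665,  0.88754985, -0.00215455],
       [ 0.62547063,  0.32294315, -0.71027756],
       [-0.62971095, -0.3285772 , -0.70391842]]), 't': array([ 241.31410853, -264.15086752, 1255.86503579])}
top {'mtx': array([[358.27153571,   0.        , 258.47520311],
       [  0.        , 358.27153571, 191.46938601],
       [  0.        ,   0.        ,   1.        ]]), 'R': array([[-0.02877604, -0.99895065, -0.03563057],
       [-0.99290236,  0.03268059, -0.11435416],
       [ 0.11539859,  0.03208702, -0.99280088]]), 't': array([ 28.54747548, 534.21691407, 821.90772311])}
```

View pics/scene0.png

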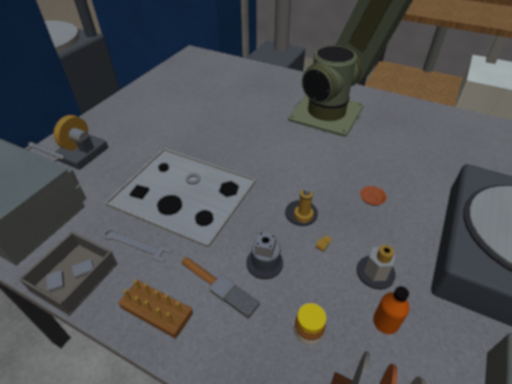

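View pics/top0.png

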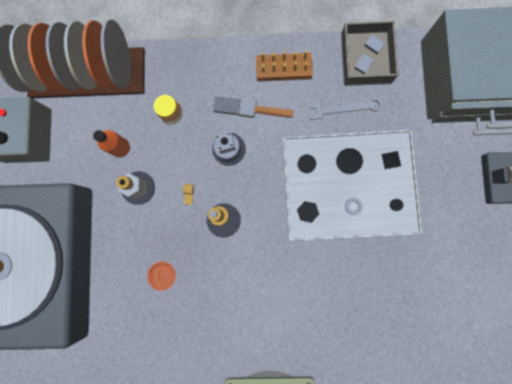

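```bash
python3 - <<'E'
import cv2, numpy as np
t=np.load("pics/top0.npz")["p"][:,:,::-1]; s=np.load("pics/scene0.npz")["p"][:,:,::-1]
a=cv2.resize(t[90:245,80:430],None,fx=2.2,fy=2.2,interpolation=cv2.INTER_CUBIC)
cv2.imwrite("pics/topc.png",a)
cv2.imwrite("pics/scc.png",cv2.resize(s[150:345,100:420],None,fx=2.5,fy=2.5,interpolation=cv2.INTER_CUBIC))
E
```

```text
(no output)
```

View pics/topc.png

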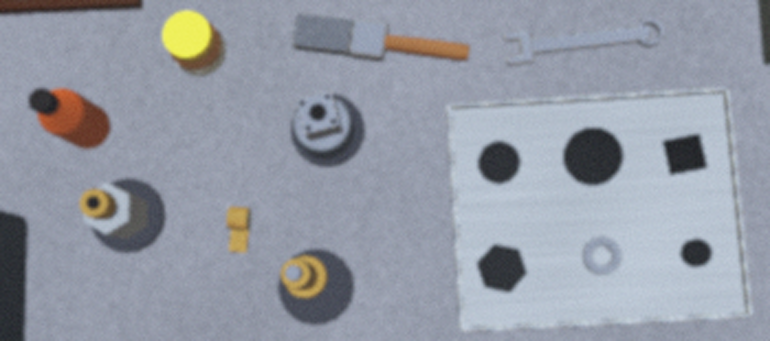

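View pics/scc.png

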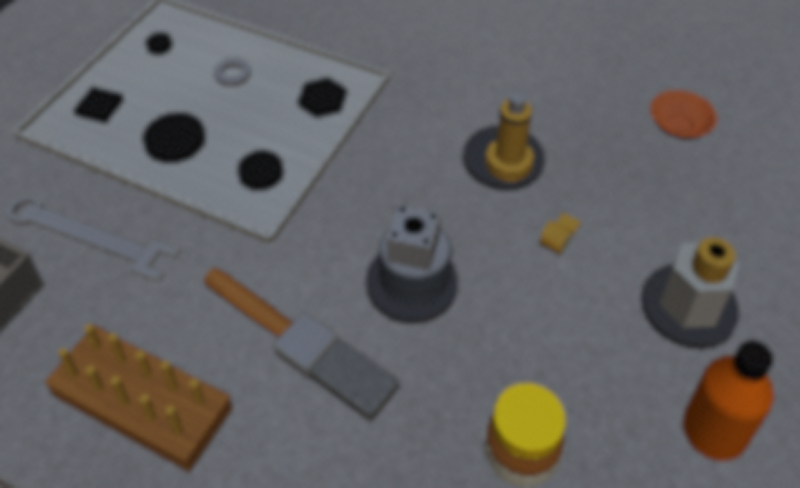

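```bash
cat > h.py <<'E'
import cv2, numpy as np
from workcell import readout, optics, env
def cam(n):
    c=optics.camera_params(n); return c["mtx"],c["R"],c["t"]
def world(n,d):
    K,R,t=cam(n); v,u=np.mgrid[:d.shape[0],:d.shape[1]]
    pc=np.stack([(u-K[0,2])/K[0,0]*d,(v-K[1,2])/K[1,1]*d,d],-1)
    return (pc-t)@R
def ray(n,u,v,z):
    K,R,t=cam(n); r=R.T@np.array([(u-K[0,2])/K[0,0],(v-K[1,2])/K[1,1],1]); c=-R.T@t
    return c+r*(z-c[2])/r[2]
def proj(n,X):
    K,R,t=cam(n); p=K@(R@np.asarray(X,float)+t); return p[:2]/p[2]
def grab(n,tag):
    p,d=optics.grab_frame(n); cv2.imwrite(f"pics/{n}_{tag}.png",p[:,:,::-1]); np.savez(f"pics/{n}_{tag}.npz",p=p,d=d); return p,d
E
python3 - <<'E'
from h import *
for n in("top","scene"):
    f=np.load(f"pics/{n}0.npz"); p,d=f["p"],f["d"]; W=world(n,d)
    print(n)
    V,U=np.mgrid[:384,:512]
    for nm,(lo,hi),c in [("nut top",(82,98),(620,-0)),("hub band",(56,70),0),("block top",(80,92),0),("housing top",(46,58),0),("quill",(70,110),0),("bench",(-5,5),0)]:
        m=(d>0)&(W[...,2]>lo)&(W[...,2]<hi)&(W[...,0]>250)&(W[...,0]<720)&(W[...,1]>-400)&(W[...,1]<420)
        nn,l,st,ce=cv2.connectedComponentsWithStats(m.astype(np.uint8))
        for i in range(1,nn):
            if st[i,4]>15: print(nm,st[i],np.median(W[l==i],0).round(1), W[l==i].min(0).round(),W[l==i].max(0).round())
    # dark pads
    g=p.max(2); m=(g<45)
    nn,l,st,ce=cv2.connectedComponentsWithStats(m.astype(np.uint8))
    for i in range(1,nn):
        if 40<st[i,4]<3000: print("dark",st[i],ce[i].round(1),"z14:",ray(n,*ce[i],14)[:2].round(1),"z8",ray(n,*ce[i],8)[:2].round(1), "zd",np.median(W[l==i],0).round(1))
E
```

```text
top
nut top [ 97 131  19  17 167] [654.  350.4  88.4] [643. 338.  82.] [681. 379.  97.]
nut top [215 132  20  19 276] [646.4  84.9  86.3] [625.  63.  82.] [668. 106.  90.]
nut top [116 176  15  13 148] [559.6 315.3  89.9] [546. 301.  82.] [574. 332.  94.]
nut top [208 208  13  13 102] [480.7 107.7  88.1] [468.  96.  84.] [495. 124.  97.]
hub band [107 134  15  19  59] [649.5 338.5  63. ] [636. 333.  56.] [678. 366.  70.]
hub band [220 148  16   6  25] [629.1  79.7  63.6] [625.  63.  56.] [635.  98.  70.]
hub band [118 173  22  24 235] [550.6 304.3  64.3] [530. 289.  56.] [585. 338.  70.]
block top [ 97 130  20  20 151] [654.  348.9  85.5] [639. 336.  80.] [684. 381.  92.]
block top [215 132  20  20 282] [646.1  84.9  86.2] [625.  63.  80.] [668. 106.  90.]
block top [116 176  15  13 143] [559.5 314.4  89.7] [546. 301.  81.] [574. 332.  92.]
block top [208 208  13  13  99] [480.9 107.9  88.1] [468.  96.  84.] [495. 124.  91.]
housing top [109 134  15  20  48] [648.8 339.9  51.6] [636. 334.  46.] [681. 367.  58.]
housing top [213 134  27  26 251] [630.4  78.3  52.4] [613.  54.  46.] [6
[... 4725 characters left out ...]
 57 175] [483.8 246.3] z14: [381.7 517.5] z8 [375.6 519.6] zd [478.6 483.7 105.5]
dark [ 60 239  17  18  53] [ 68.3 247.5] z14: [ 824.3 -331. ] z8 [ 822.2 -336.4] zd [ 824.7 -325.6   18. ]
dark [251 255  15  14  83] [256.2 263.2] z14: [663.2  72.9] z8 [659.6  71.1] zd [674.4  78.6  31.4]
dark [268 257  12  11  49] [275.2 263.3] z14: [644.1 110.3] z8 [640.3 108.8] zd [652.3 114.9  28.3]
dark [   0  284   69   63 1047] [ 39.1 317.6] z14: [ 972.2 -249.5] z8 [ 971.4 -254.2] zd [ 900.2 -665.9 -531.7]
dark [394 287  14  14 153] [400.7 293.6] z14: [591.7 372.7] z8 [587.6 373.5] zd [665.  359.  118.8]
dark [486 338  21  46 720] [497.  364.1] z14: [654.1 555.4] z8 [650.4 557.8] zd [678.1 539.6  55. ]
```

```bash
python3 - <<'E'
from h import *
from scipy.spatial.transform import Rotation as Ro
s=readout.state(); print(Ro.from_euler("xyz",s["ee_rot"],degrees=True).as_matrix().round(3).T)
B=[("nut",(84,96),(560,316)),("block",(80,92),(646,85)),("housing",(46,58),(645,85)),("hub",(56,68),(557,313)),("quillbody",(80,92),(482,110)),("quilltip",(98,112),(482,110))]
for n in("top","scene"):
    f=np.load(f"pics/{n}0.npz"); p,d=f["p"],f["d"]; W=world(n,d); g=p.max(2)
    print(n)
    for nm,(lo,hi),c in B:
        m=(d>0)&(W[...,2]>lo)&(W[...,2]<hi)&(np.hypot(W[...,0]-c[0],W[...,1]-c[1])<45)
        q=W[m][:,:2].astype(np.float32)
        r=cv2.minAreaRect(q); e=cv2.minEnclosingCircle(q)
        print(nm,m.sum(),"rect",np.round(r[0],1),np.round(r[1],1),round(r[2],1),"circ",np.round(e[0],1),round(e[1],1),"z",np.median(W[m][:,2]).round(1))
    for nm,c,R in [("nut",(498,-311),30),("block",(606,-309),40),("housing",(608,-207),45),("hub",(488,-102),42),("quill",(604,-104),38)]:
        X=np.array([ray(n,u,v,14)[:2] for v in range(384) for u in range(512)]).reshape(384,512,2) if nm=="nut" else X
        m=(g<85)&(np.hypot(X[...,0]-c[0],X[...,1]-c[1])<R)
        nn,l,st,ce=cv2.connectedComponentsWithStats(m.astype(np.uint8)); i=1+np.argmax(st[1:,4])
        q=X[l==i].astype(np.float32); e=cv2.minEnclosingCircle(q); r=cv2.minAreaRect(q)
        print("pad",nm,"mean",q.mean(0).round(1),"circ",np.round(e[0],1),round(e[1],1),"rect",np.round(r[0],1),np.round(r[1],1),round(r[2],1))
    m=(np.hypot(W[...,0]-495,W[...,1]+217)<30)&(W[...,2]>6); print("ring z",np.percentile(W[m][:,2],[50,98]) if m.any() else None)
    m=(np.hypot(W[...,0]-655,W[...,1]-352)<50); print("bottle z",W[m][:,2].max())
E
```

```text
[[-0.    -0.002 -1.   ]
 [ 0.229  0.973 -0.002]
 [ 0.973 -0.229 -0.   ]]
top
nut 145 rect [560.2 315.9] [28.2 28.2] 43.1 circ [559.1 316.5] 15.3 z 90.0
block 282 rect [646.9  84.9] [38.9 37.5] 12.7 circ [647.6  84.7] 25.8 z 86.2
housing 251 rect [640.3  84.8] [53.8 62.6] 14.2 circ [644.1  85.4] 31.7 z 52.4
hub 231 rect [555.6 310. ] [46.1 48.2] 60.1 circ [557.5 313.6] 27.1 z 64.2
quillbody 99 rect [481.3 110.1] [27.3 26.7] 89.0 circ [481.3 110.5] 15.0 z 88.1
quilltip 40 rect [481.5 109.9] [14.2 13.9] 46.6 circ [481.5 110.3] 7.7 z 103.2Traceback (most recent call last):
  File "<stdin>", line 14, in <module>
  File "h.py", line 10, in ray
    K,R,t=cam(n); r=R.T@np.array([(u-K[0,2])/K[0,0],(v-K[1,2])/K[1,1],1]); c=-R.T@t
          ~~~^^^
  File "h.py", line 4, in cam
    c=optics.camera_params(n); return c["mtx"],c["R"],c["t"]
ValueError: time passes only in moves, steps and waits
```

```bash
python3 - <<'E'
s=open("h.py").read()
s=s.replace('def cam(n):\n    c=','import functools\n@functools.lru_cache(None)\ndef cam(n):\n    c=')
open("h.py","w").write(s)
E
python3 - <<'E'
from h import *
print(readout.state()["time_s"])
B=[("nut",(84,96),(560,316)),("block",(80,92),(646,85)),("housing",(46,58),(645,85)),("hub",(56,68),(557,313)),("quillbody",(80,92),(482,110)),("quilltip",(98,112),(482,110))]
for n in("top","scene"):
    f=np.load(f"pics/{n}0.npz"); p,d=f["p"],f["d"]; W=world(n,d); g=p.max(2)
    print(n)
    for nm,(lo,hi),c in B:
        m=(d>0)&(W[...,2]>lo)&(W[...,2]<hi)&(np.hypot(W[...,0]-c[0],W[...,1]-c[1])<45)
        q=W[m][:,:2].astype(np.float32)
        r=cv2.minAreaRect(q); e=cv2.minEnclosingCircle(q)
        if n=="scene":print(nm,m.sum(),"rect",np.round(r[0],1),np.round(r[1],1),round(r[2],1),"circ",np.round(e[0],1),round(e[1],1),"z",np.median(W[m][:,2]).round(1))
        if nm=="hub": 
            h=cv2.convexHull(q)[:,0]; h=cv2.approxPolyDP(h[:,None],4,True)[:,0]; print("hub hull",h.round(0).tolist())
    X=np.array([ray(n,u,v,14)[:2] for v in range(384) for u in range(512)]).reshape(384,512,2)
    for nm,c,R in [("nut",(498,-311),30),("block",(606,-309),40),("housing",(608,-207),45),("hub",(488,-102),42),("quill",(604,-104),38)]:
        m=(g<85)&(np.hypot(X[...,0]-c[0],X[...,1]-c[1])<R)
        nn,l,st,ce=cv2.connectedComponentsWithStats(m.astype(np.uint8)); i=1+np.argmax(st[1:,4])
        q=X[l==i].astype(np.float32); e=cv2.minEnclosingCircle(q); r=cv2.minAreaRect(q)
        print("pad",nm,"mean",q.mean(0).round(1),"circ",np.round(e[0],1),round(e[1],1),"rect",np.round(r[0],1),np.round(r[1],1),round(r[2],1))
    m=(np.hypot(W[...,0]-495,W[...,1]+217)<30)&(W[...,2]>6); print("ring z",np.percentile(W[m][:,2],[50,98]) if m.any() else None)
    m=(np.hypot(W[...,0]-655,W[...,1]-352)<50); print("bottle z",W[m][:,2].max())
E
```

```text
0.1
top
hub hull [[585.0, 315.0], [553.0, 338.0], [543.0, 335.0], [530.0, 314.0], [544.0, 290.0], [572.0, 291.0]]
pad nut mean [ 494.8 -314.7] circ [ 494.7 -314.7] 14.2 rect [ 494.8 -314.7] [28.4 21.5] 88.2
pad block mean [ 603.9 -310.2] circ [ 603.6 -309.7] 23.4 rect [ 603.7 -310.1] [35.  36.9] 9.5
pad housing mean [ 605.4 -210. ] circ [ 605.8 -209.7] 30.5 rect [ 605.5 -209.7] [58.2 56.9] 87.9
pad hub mean [ 484.5 -104. ] circ [ 484.4 -103.9] 24.0 rect [ 484.6 -103.7] [46.8 43.5] 76.8
pad quill mean [ 602.  -106.1] circ [ 601.8 -106.7] 21.2 rect [ 601.8 -105.3] [38.9 42.2] 87.3
ring z [11.45124214 14.79119357]
bottle z 122.40031268224875
scene
nut 158 rect [560.1 315.5] [29.7 28.3] 47.5 circ [559.9 316. ] 15.8 z 89.1
block 287 rect [646.2  84.5] [40.1 37.6] 12.3 circ [647.1  84.6] 25.8 z 84.7
housing 260 rect [648.8  87.4] [54.4 61.3] 28.6 circ [644.7  85.1] 32.0 z 51.0
hub 244 rect [560.9 312.9] [46.9 47.5] 0.1 circ [557.8 312.8] 27.1 z 62.9
hub hull [[575.0, 333.0], [542.0, 333.0], [537.0, 301.0], [544.0, 290.0], [574.0, 291.0], [584.0, 312.0]]
quillbody 80 rect [484.2 109.9] [26.3 28.7] 16.1 circ [482.3 109.9] 15.0 z 86.8
quilltip 35 rect [481.3 109.5] [15.2 14. ] 23.1 circ [481.3 109.6] 8.0 z 101.7
pad nut mean [ 498.  -311.7] circ [ 498.3 -312.1] 18.3 rect [ 497.9 -311.8] [36.5 27.3] 49.8
pad block mean [ 606.8 -307.2] circ [ 606.7 -307.8] 28.0 rect [ 606.6 -307.4] [43.1 42.6] 9.6
pad housing mean [ 608.4 -207.2] circ [ 607.2 -207. ] 35.4 rect [ 608.  -208.1] [69.3 61.2] 35.8
pad hub mean [ 487.9 -101.7] circ [ 487.4 -101.7] 29.1 rect [ 487.5 -102.1] [58.1 48.2] 16.2
pad quill mean [ 604.9 -103.8] circ [ 603.3 -102.8] 26.0 rect [ 604.6 -104.8] [50.3 42.2] 32.4
ring z [ 9.72959774 12.27013443]
bottle z 121.82338963015285
```

```bash
python3 -m creep '[{"translation":[2.86,-1.62,-0.4],"delta_rot":[0,0,-0.0893]},{"translation":[2.86,-1.62,-0.4],"delta_rot":[0,0,-0.0893]},{"translation":[2.86,-1.62,-0.4],"delta_rot":[0,0,-0.0893]},{"translation":[2.86,-1.62,-0.4],"delta_rot":[0,0,-0.0893]},{"translation":[2.86,-1.62,-0.4],"delta_rot":[0,0,-0.0893]}]' 1 30
python3 -m creep '[{"translation":[2.86,-1.62,-0.4],"delta_rot":[0,0,-0.0893]},{"translation":[2.86,-1.62,-0.4],"delta_rot":[0,0,-0.0893]},{"translation":[2.86,-1.62,-0.4],"delta_rot":[0,0,-0.0893]},{"translation":[2.86,-1.62,-0.4],"delta_rot":[0,0,-0.0893]},{"translation":[2.86,-1.62,-0.4],"delta_rot":[0,0,-0.0893]}]'
```

```text
time_s: 0.52
ee_pos: [275.5, 477.7, 207.4]
ee_rot: [-78.4, 90.0, -117.4]
force: [0.2, -0.2, -0.2]
gripper_width: 91.2
time_s: 0.93
ee_pos: [418.6, 396.6, 187.4]
ee_rot: [-76.8, 90.0, -141.4]
force: [0.9, 0.1, 0.6]
gripper_width: 91.2
```

```bash
python3 -m creep '[{"translation":[2.86,-1.62,-0.4],"delta_rot":[0,0,-0.0893]},{"translation":[2.86,-1.62,-0.4],"delta_rot":[0,0,-0.0893]},{"translation":[2.86,-1.62,-0.4],"delta_rot":[0,0,-0.0893]},{"translation":[2.86,-1.62,-0.4],"delta_rot":[0,0,-0.0893]},{"translation":[2.7,-1.58,-0.4],"delta_rot":[0,0,-0.0893]}]'
python3 - <<'E'
from h import *
grab("scene","a"); grab("top","a")
E
python3 -m creep '[{"translation":[0,0,-0.5],"delta_rot":[0,0,0]}]'
```

```text
time_s: 1.35
ee_pos: [560.2, 315.9, 167.2]
ee_rot: [-56.6, 90.0, -146.9]
force: [0.2, 0.7, -0.1]
gripper_width: 91.3
time_s: 1.53
ee_pos: [559.8, 316.6, 162.8]
ee_rot: [-179.5, 90.0, 90.5]
force: [0.2, 0.5, 0.4]
gripper_width: 91.4
```

View pics/scene_a.png

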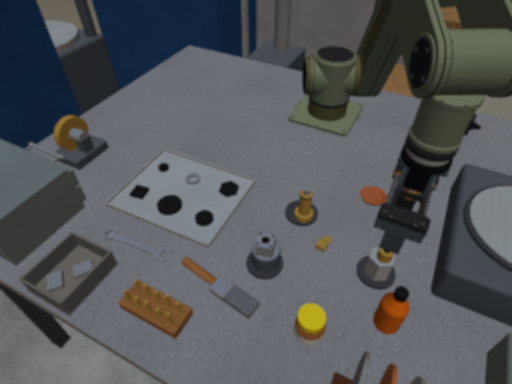

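View pics/top_a.png

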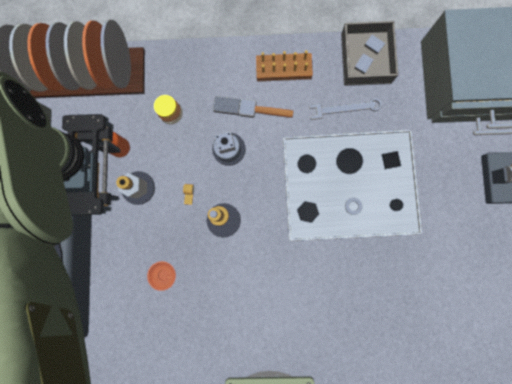

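```bash
python3 -m creep '[{"translation":[0,0,-2.0],"delta_rot":[0,0,0]},{"translation":[0,0,-2.0],"delta_rot":[0,0,0]},{"translation":[0,0,-1.5],"delta_rot":[0,0,0]},{"translation":[0,0,-1.5],"delta_rot":[0,0,0]},{"translation":[0,0,-1.0],"delta_rot":[0,0,0]}]'
python3 -m creep '[{"translation":[0,0,0],"delta_rot":[0,0,0]},{"translation":[0,0,0],"delta_rot":[0,0,0]},{"translation":[0,0,0],"delta_rot":[0,0,0]},{"translation":[0,0,0],"delta_rot":[0,0,0]},{"translation":[0,0,0],"delta_rot":[0,0,0]}]' -1 25
```

```text
time_s: 1.95
ee_pos: [556.7, 317.7, 81.2]
ee_rot: [-68.2, 89.8, -158.1]
force: [-0.5, -0.3, -0.2]
gripper_width: 91.3
time_s: 2.37
ee_pos: [559.4, 317.6, 84.1]
ee_rot: [118.9, 89.9, 28.9]
force: [-0.3, -0.8, -0.2]
gripper_width: 60.8
```

```bash
python3 -m creep '[{"translation":[0,0,0],"delta_rot":[0,0,0]},{"translation":[0,0,0],"delta_rot":[0,0,0]},{"translation":[0,0,0],"delta_rot":[0,0,0]},{"translation":[0,0,0],"delta_rot":[0,0,0]},{"translation":[0,0,0],"delta_rot":[0,0,0]}]'
python3 -m creep '[{"translation":[0,0,0],"delta_rot":[0,0,0]},{"translation":[0,0,0],"delta_rot":[0,0,0]},{"translation":[0,0,0],"delta_rot":[0,0,0]}]'
```

```text
time_s: 2.78
ee_pos: [558.9, 317.1, 83.0]
ee_rot: [57.3, 90.0, -32.7]
force: [-0.3, -0.9, 0.4]
gripper_width: 29.2
time_s: 3.03
ee_pos: [558.9, 317.1, 83.0]
ee_rot: [3.9, 90.0, -86.1]
force: [-0.8, 0.1, 0.9]
gripper_width: 29.2
```

```bash
python3 -m creep '[{"translation":[0,0,1.5],"delta_rot":[0,0,0]},{"translation":[0,0,2.5],"delta_rot":[0,0,0]},{"translation":[0,0,2.5],"delta_rot":[0,0,0]},{"translation":[-0.2,-1.0,1.5],"delta_rot":[0,0,0]},{"translation":[-0.3,-2.4,0],"delta_rot":[0,0,0]}]'
python3 -m creep '[{"translation":[-0.37,-3.7,0],"delta_rot":[0,0,0]},{"translation":[-0.37,-3.7,0],"delta_rot":[0,0,0]},{"translation":[-0.37,-3.7,0],"delta_rot":[0,0,0]},{"translation":[-0.37,-3.7,0],"delta_rot":[0,0,0]},{"translation":[-0.37,-3.7,0],"delta_rot":[0,0,0]}]'
python3 -m creep '[{"translation":[-0.37,-3.7,0],"delta_rot":[0,0,0]},{"translation":[-0.37,-3.7,0],"delta_rot":[0,0,0]},{"translation":[-0.37,-3.7,0],"delta_rot":[0,0,0]},{"translation":[-0.37,-3.7,0],"delta_rot":[0,0,0]},{"translation":[-0.37,-3.7,0],"delta_rot":[0,0,0]}]'
```

```text
time_s: 3.45
ee_pos: [556.0, 285.5, 166.6]
ee_rot: [121.8, 89.5, 31.9]
force: [1.0, -0.1, -1.4]
gripper_width: 29.8
time_s: 3.87
ee_pos: [534.2, 95.9, 162.6]
ee_rot: [-56.4, 89.9, -146.4]
force: [-0.2, -0.4, -1.3]
gripper_width: 28.9
time_s: 4.28
ee_pos: [515.5, -88.9, 162.7]
ee_rot: [-81.3, 90.0, -171.3]
force: [1.3, 0.5, -1.3]
gripper_width: 29.5
```

```bash
python3 -m creep '[{"translation":[-0.3,-3.6,0],"delta_rot":[0,0,0]},{"translation":[-0.3,-3.6,0],"delta_rot":[0,0,0]},{"translation":[-0.3,-3.6,-1],"delta_rot":[0,0,0]},{"translation":[-0.3,-3.5,-1],"delta_rot":[0,0,0]},{"translation":[-0.3,-3.2,-1],"delta_rot":[0,0,0]}]'
python3 -m creep '[{"translation":[-0.3,-2.8,-1],"delta_rot":[0,0,0]},{"translation":[-0.15,-1.5,-1],"delta_rot":[0,0,0]},{"translation":[0,-0.5,0],"delta_rot":[0,0,0]},{"translation":[0,0,0],"delta_rot":[0,0,0]},{"translation":[0,0,0],"delta_rot":[0,0,0]}]'
python3 - <<'E'
from h import *
print(readout.state()["ee_pos"])
grab("scene","b");print(readout.state()["ee_pos"])
E
```

```text
time_s: 4.7
ee_pos: [500.6, -264.1, 132.5]
ee_rot: [-40.3, 90.0, -130.3]
force: [0.8, 1.1, -1.4]
gripper_width: 29.5
time_s: 5.12
ee_pos: [497.5, -308.8, 113.2]
ee_rot: [178.1, 89.9, 88.1]
force: [0.3, -0.5, -1.1]
gripper_width: 29.4
[ 497.47818754 -308.83103678  113.15558594]
[ 497.75038278 -308.53029543  113.46811966]
```

View pics/scene_b.png

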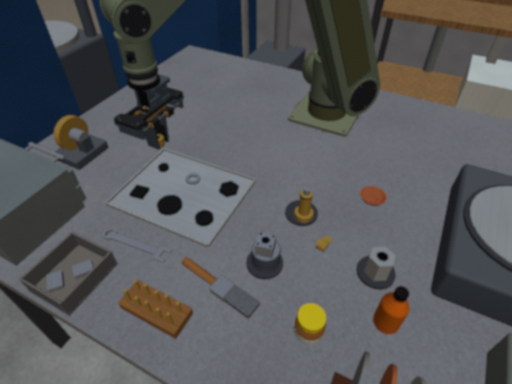

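```bash
python3 -m creep '[{"translation":[-0.1,-0.4,-1.5],"delta_rot":[0,0,0]},{"translation":[0,0,-2],"delta_rot":[0,0,0]},{"translation":[0,0,-2],"delta_rot":[0,0,0]},{"translation":[0,0,-1.0],"delta_rot":[0,0,0]},{"translation":[0,0,-0.5],"delta_rot":[0,0,0]}]'
python3 -m creep '[{"translation":[0,0,0],"delta_rot":[0,0,0]},{"translation":[0,0,-0.2],"delta_rot":[0,0,0]},{"translation":[0,0,-0.2],"delta_rot":[0,0,0]},{"translation":[0,0,-0.2],"delta_rot":[0,0,0]},{"translation":[0,0,-0.1],"delta_rot":[0,0,0]}]'
```

```text
time_s: 5.58
ee_pos: [496.2, -312.1, 42.1]
ee_rot: [-129.8, 89.9, 140.3]
force: [-0.2, -0.4, -1.7]
gripper_width: 29.6
time_s: 6.0
ee_pos: [496.7, -314.0, 36.3]
ee_rot: [58.7, 89.9, -31.3]
force: [0.6, -0.5, -2.0]
gripper_width: 29.2
```

```bash
python3 -m creep '[{"translation":[0,0,-0.1],"delta_rot":[0,0,0]},{"translation":[0,0,-0.1],"delta_rot":[0,0,0]},{"translation":[0,0,0],"delta_rot":[0,0,0]}]'
python3 -m creep '[{"translation":[0,0,-0.1],"delta_rot":[0,0,0]},{"translation":[0,0,0],"delta_rot":[0,0,0]}]'
python3 - <<'E'
from h import *
grab("scene","c")
E
```

```text
time_s: 6.25
ee_pos: [496.4, -313.8, 33.9]
ee_rot: [-158.4, 90.0, 111.6]
force: [0.5, -0.4, -1.6]
gripper_width: 29.2
time_s: 6.42
ee_pos: [496.5, -313.9, 33.0]
ee_rot: [64.2, 90.0, -25.8]
force: [-0.0, -0.5, -0.4]
gripper_width: 29.2
```

```bash
python3 -m creep '[{"translation":[0,0,-0.1],"delta_rot":[0,0,0]},{"translation":[0,0,0],"delta_rot":[0,0,0]}]'
python3 -m creep '[{"translation":[0,0,0],"delta_rot":[0,0,0]},{"translation":[0,0,0],"delta_rot":[0,0,0]},{"translation":[0,0,0],"delta_rot":[0,0,0]},{"translation":[0,0,0],"delta_rot":[0,0,0]},{"translation":[0,0,0],"delta_rot":[0,0,0]}]' 0.4
python3 -m creep '[{"translation":[0,0,1],"delta_rot":[0,0,0]},{"translation":[0,0,2.0],"delta_rot":[0,0,0]},{"translation":[0,0,3],"delta_rot":[0,0,0]},{"translation":[0,0,3],"delta_rot":[0,0,0]},{"translation":[0,0,3],"delta_rot":[0,0,0]}]' 1
python3 - <<'E'
from h import *
for n in("scene","top"):
    p,d=grab(n,"c"); W=world(n,d)
    m=(d>0)&(np.hypot(W[...,0]-496,W[...,1]+313)<35)&(W[...,2]>34)&(W[...,2]<50); q=W[m][:,:2].astype(np.float32); print(m.sum(),cv2.minEnclosingCircle(q),np.median(W[m][:,2]))
E
```

```text
time_s: 6.63
ee_pos: [496.5, -314.0, 33.0]
ee_rot: [55.1, 90.0, -34.9]
force: [-0.5, 0.7, 4.4]
gripper_width: 29.3
time_s: 7.05
ee_pos: [496.4, -313.8, 31.8]
ee_rot: [173.1, 90.0, 83.2]
force: [-0.6, -0.6, 0.1]
gripper_width: 60.1
time_s: 7.47
ee_pos: [496.3, -313.7, 153.8]
ee_rot: [125.1, 90.0, 35.1]
force: [0.4, 0.8, 0.0]
gripper_width: 90.5
70 ((498.5790100097656, -314.3270568847656), 15.3943510055542) 38.09446302869483
138 ((497.3590087890625, -313.4866943359375), 15.612635612487793) 40.04194027659713
```

View pics/scene_c.png

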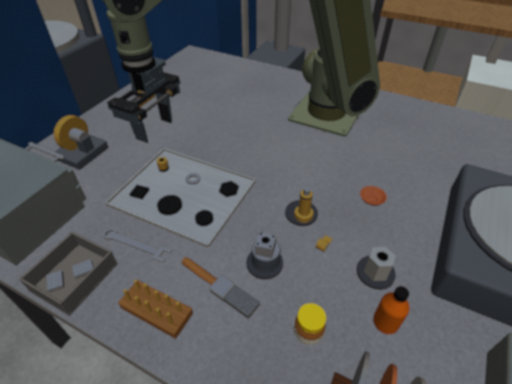

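```bash
python3 -m creep '[{"translation":[1.25,3.32,0],"delta_rot":[0,0,0.0182]},{"translation":[1.25,3.32,0],"delta_rot":[0,0,0.0182]},{"translation":[1.25,3.32,0],"delta_rot":[0,0,0.0182]},{"translation":[1.25,3.32,0],"delta_rot":[0,0,0.0182]},{"translation":[1.25,3.32,0],"delta_rot":[0,0,0.0182]}]' 1 40
python3 -m creep '[{"translation":[1.25,3.32,0],"delta_rot":[0,0,0.0182]},{"translation":[1.25,3.32,0],"delta_rot":[0,0,0.0182]},{"translation":[1.25,3.32,0],"delta_rot":[0,0,0.0182]},{"translation":[1.25,3.32,0],"delta_rot":[0,0,0.0182]},{"translation":[1.25,3.32,0],"delta_rot":[0,0,0.0182]}]'
python3 -m creep '[{"translation":[1.25,3.2,-1],"delta_rot":[0,0,0.0182]},{"translation":[1.25,3.2,-1],"delta_rot":[0,0,0.0182]},{"translation":[0,0,-0.5],"delta_rot":[0,0,0]},{"translation":[0,0,0],"delta_rot":[0,0,0]},{"translation":[0,0,0],"delta_rot":[0,0,0]}]'
```

```text
time_s: 7.98
ee_pos: [559.0, -146.3, 152.0]
ee_rot: [-124.4, 90.0, 150.8]
force: [0.2, -0.2, -0.8]
gripper_width: 91.2
time_s: 8.4
ee_pos: [621.5, 19.9, 151.9]
ee_rot: [-88.8, 90.0, -168.3]
force: [1.5, -0.1, -0.5]
gripper_width: 91.0
time_s: 8.82
ee_pos: [645.8, 81.9, 126.4]
ee_rot: [-80.2, 89.9, -157.6]
force: [0.2, -0.3, -0.7]
gripper_width: 91.0
```

```bash
python3 -m creep '[{"translation":[0.1,0.3,-1.4],"delta_rot":[0,0,0]},{"translation":[0,0,-1.5],"delta_rot":[0,0,0]},{"translation":[0,0,-1.5],"delta_rot":[0,0,0]},{"translation":[0,0,-1],"delta_rot":[0,0,0]},{"translation":[0,0,0],"delta_rot":[0,0,0]}]'
python3 -m creep '[{"translation":[0,0,0],"delta_rot":[0,0,0]},{"translation":[0,0,0],"delta_rot":[0,0,0]},{"translation":[0,0,0],"delta_rot":[0,0,0]},{"translation":[0,0,0],"delta_rot":[0,0,0]},{"translation":[0,0,0],"delta_rot":[0,0,0]}]' -1 40
python3 -m creep '[{"translation":[0,0,0],"delta_rot":[0,0,0]},{"translation":[0,0,0],"delta_rot":[0,0,0]},{"translation":[0,0,0],"delta_rot":[0,0,0]},{"translation":[0,0,0],"delta_rot":[0,0,0]},{"translation":[0,0,0],"delta_rot":[0,0,0]}]'
```

```text
time_s: 9.23
ee_pos: [645.8, 83.6, 71.2]
ee_rot: [-93.2, 89.8, -170.8]
force: [-0.9, -0.0, -0.3]
gripper_width: 91.1
time_s: 9.65
ee_pos: [647.8, 85.2, 73.7]
ee_rot: [83.8, 89.9, 6.4]
force: [0.1, 0.0, -0.0]
gripper_width: 60.9
time_s: 10.07
ee_pos: [646.8, 85.1, 73.0]
ee_rot: [-97.1, 89.9, -174.5]
force: [-1.5, -1.3, 1.9]
gripper_width: 37.9
```

```bash
python3 -m creep '[{"translation":[0,0,1],"delta_rot":[0,0,0]},{"translation":[0,0,2],"delta_rot":[0,0,0]},{"translation":[0,0,2.5],"delta_rot":[0,0,0]},{"translation":[0,0,1.5],"delta_rot":[0,0,0]},{"translation":[-0.1,-1.5,0],"delta_rot":[0,0,0]}]'
python3 -m creep '[{"translation":[-0.36,-3.5,0],"delta_rot":[0,0,0]},{"translation":[-0.36,-3.5,0],"delta_rot":[0,0,0]},{"translation":[-0.36,-3.5,0],"delta_rot":[0,0,0]},{"translation":[-0.36,-3.5,0],"delta_rot":[0,0,0]},{"translation":[-0.36,-3.5,0],"delta_rot":[0,0,0]}]'
python3 -m creep '[{"translation":[-0.38,-3.5,0],"delta_rot":[0,0,0]},{"translation":[-0.38,-3.5,0],"delta_rot":[0,0,0]},{"translation":[-0.38,-3.5,-0.5],"delta_rot":[0,0,0]},{"translation":[-0.38,-3.5,-1],"delta_rot":[0,0,0]},{"translation":[-0.38,-3.2,-1],"delta_rot":[0,0,0]}]'
```

```text
time_s: 10.48
ee_pos: [649.1, 72.4, 147.2]
ee_rot: [93.7, 89.5, 16.4]
force: [0.7, 0.3, -2.8]
gripper_width: 37.7
time_s: 10.9
ee_pos: [627.2, -107.1, 141.9]
ee_rot: [-97.5, 89.9, -174.9]
force: [0.5, 0.4, -3.1]
gripper_width: 37.4
time_s: 11.32
ee_pos: [608.2, -279.7, 117.0]
ee_rot: [-63.5, 90.0, -141.0]
force: [1.1, -0.3, -3.0]
gripper_width: 38.1
```

```bash
python3 -m creep '[{"translation":[-0.2,-2.0,-1],"delta_rot":[0,0,0]},{"translation":[-0.1,-0.8,-1.5],"delta_rot":[0,0,0]},{"translation":[0,0,-1.5],"delta_rot":[0,0,0]},{"translation":[0,0,-1],"delta_rot":[0,0,0]},{"translation":[0,0,-1],"delta_rot":[0,0,0]}]'
python3 -m creep '[{"translation":[0,0,-0.5],"delta_rot":[0,0,0]},{"translation":[0,0,0],"delta_rot":[0,0,0]},{"translation":[0,0,0],"delta_rot":[0,0,0]},{"translation":[0,0,0],"delta_rot":[0,0,0]}]'
```

```text
time_s: 11.73
ee_pos: [605.3, -305.1, 56.1]
ee_rot: [-129.0, 89.9, 153.5]
force: [0.2, -0.5, -3.1]
gripper_width: 37.6
time_s: 12.07
ee_pos: [607.2, -304.8, 53.9]
ee_rot: [50.1, 89.9, -27.3]
force: [-0.5, 0.0, -3.3]
gripper_width: 37.8
```

Shift −2, −4 mm, then go down from 53.9 to 36 and feel for contact.

```bash
python3 -m creep '[{"translation":[-0.2,-0.4,-0.6],"delta_rot":[0,0,0]},{"translation":[0,0,-0.5],"delta_rot":[0,0,0]},{"translation":[0,0,-0.3],"delta_rot":[0,0,0]},{"translation":[0,0,-0.2],"delta_rot":[0,0,0]},{"translation":[0,0,0],"delta_rot":[0,0,0]}]'
python3 -m creep '[{"translation":[0,0,-0.1],"delta_rot":[0,0,0]},{"translation":[0,0,0],"delta_rot":[0,0,0]},{"translation":[0,0,0],"delta_rot":[0,0,0]}]'
python3 -m creep '[{"translation":[0,0,-0.1],"delta_rot":[0,0,0]},{"translation":[0,0,0],"delta_rot":[0,0,0]}]'
```

```text
time_s: 12.48
ee_pos: [604.0, -308.6, 36.2]
ee_rot: [-135.3, 89.9, 147.2]
force: [0.2, 0.2, -3.6]
gripper_width: 37.8
time_s: 12.73
ee_pos: [604.6, -308.9, 36.1]
ee_rot: [62.4, 90.0, -15.0]
force: [0.5, -0.3, -2.2]
gripper_width: 38.0
time_s: 12.9
ee_pos: [604.5, -308.9, 35.0]
ee_rot: [59.2, 90.0, -18.2]
force: [-0.4, 0.8, -3.8]
gripper_width: 38.2
```

```bash
python3 -m creep '[{"translation":[0,0,-0.1],"delta_rot":[0,0,0]},{"translation":[0,0,0],"delta_rot":[0,0,0]}]'
python3 -m creep '[{"translation":[0,0,-0.1],"delta_rot":[0,0,0]},{"translation":[0,0,0],"delta_rot":[0,0,0]}]'
```

```text
time_s: 13.07
ee_pos: [604.6, -308.9, 35.0]
ee_rot: [52.2, 90.0, -25.3]
force: [-1.2, 1.0, 2.4]
gripper_width: 37.5
time_s: 13.23
ee_pos: [604.6, -308.9, 35.0]
ee_rot: [52.1, 89.9, -25.3]
force: [-3.4, 1.5, 8.8]
gripper_width: 38.1
```

Contact felt (+8.8 N). Release and rise.

```bash
python3 -m creep '[{"translation":[0,0,0.1],"delta_rot":[0,0,0]},{"translation":[0,0,0],"delta_rot":[0,0,0]},{"translation":[0,0,0],"delta_rot":[0,0,0]},{"translation":[0,0,0],"delta_rot":[0,0,0]},{"translation":[0,0,0],"delta_rot":[0,0,0]}]' 0.4
python3 -m creep '[{"translation":[0,0,1],"delta_rot":[0,0,0]},{"translation":[0,0,2.0],"delta_rot":[0,0,0]},{"translation":[0,0,3],"delta_rot":[0,0,0]},{"translation":[0,0,3],"delta_rot":[0,0,0]},{"translation":[0,0,3],"delta_rot":[0,0,0]}]' 1
python3 - <<'E'
from h import *
for n in("scene","top"):
    p,d=grab(n,"d"); W=world(n,d)
    for c,lo,hi in [((496,-313),34,44),((605,-309),42,54),((645,85),46,58)]:
        m=(d>0)&(np.hypot(W[...,0]-c[0],W[...,1]-c[1])<38)&(W[...,2]>lo)&(W[...,2]<hi); q=W[m][:,:2].astype(np.float32); print(m.sum(),cv2.minEnclosingCircle(q),np.median(W[m][:,2]))
E
```

```text
time_s: 13.65
ee_pos: [604.5, -308.9, 33.7]
ee_rot: [166.0, 90.0, 88.5]
force: [0.1, 0.3, -0.6]
gripper_width: 63.4
time_s: 14.07
ee_pos: [604.3, -308.8, 155.8]
ee_rot: [84.4, 90.0, 6.9]
force: [0.5, -0.1, 0.8]
gripper_width: 90.5
68 ((497.4300842285156, -314.537841796875), 16.22382164001465) 38.368142700566835
167 ((606.307861328125, -308.63592529296875), 25.407188415527344) 46.38086357447897
578 ((644.5973510742188, 84.581787109375), 33.12968063354492) 51.177628567650586
136 ((497.2507629394531, -313.5089111328125), 15.40180778503418) 39.79141731225667
281 ((605.1419067382812, -307.4460754394531), 25.81804084777832) 48.21406958457193
561 ((644.6536254882812, 85.31719970703125), 31.859018325805664) 52.51926757636738
```

View pics/scene_d.png

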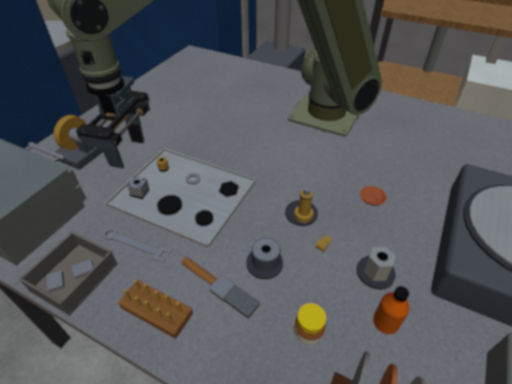

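```bash
python3 -m creep '[{"translation":[0.3,3.3,0],"delta_rot":[0,0,-0.0182]},{"translation":[0.34,3.3,0],"delta_rot":[0,0,-0.0182]},{"translation":[0.34,3.3,0],"delta_rot":[0,0,-0.0182]},{"translation":[0.34,3.3,0],"delta_rot":[0,0,-0.0182]},{"translation":[0.34,3.3,0],"delta_rot":[0,0,-0.0182]}]' 1 55
python3 -m creep '[{"translation":[0.34,3.3,0],"delta_rot":[0,0,-0.0182]},{"translation":[0.34,3.3,0],"delta_rot":[0,0,-0.0182]},{"translation":[0.34,3.3,0],"delta_rot":[0,0,-0.0182]},{"translation":[0.34,3.3,0],"delta_rot":[0,0,-0.0182]},{"translation":[0.34,3.3,-1],"delta_rot":[0,0,-0.0182]}]'
python3 -m creep '[{"translation":[0.34,3.3,-1],"delta_rot":[0,0,-0.0182]},{"translation":[0.33,3.1,-1],"delta_rot":[0,0,-0.0182]},{"translation":[0,0,-1],"delta_rot":[0,0,0]},{"translation":[0,0,-1],"delta_rot":[0,0,0]},{"translation":[0,0,0],"delta_rot":[0,0,0]}]'
```

```text
time_s: 14.58
ee_pos: [620.7, -142.4, 153.8]
ee_rot: [-124.4, 90.0, 152.8]
force: [0.8, 0.2, 0.3]
gripper_width: 91.0
time_s: 15.0
ee_pos: [639.0, 22.8, 145.7]
ee_rot: [88.7, 89.8, 0.7]
force: [-0.2, -0.8, 0.2]
gripper_width: 91.0
time_s: 15.42
ee_pos: [643.0, 84.6, 101.4]
ee_rot: [-76.3, 89.7, -166.3]
force: [0.0, -0.7, -0.1]
gripper_width: 91.3
```

```bash
python3 -m creep '[{"translation":[0,0,-0.5],"delta_rot":[0,0,0]},{"translation":[0,0,0],"delta_rot":[0,0,0]},{"translation":[0,0,0],"delta_rot":[0,0,0]}]'
```

```text
time_s: 15.67
ee_pos: [644.9, 84.0, 99.2]
ee_rot: [73.4, 90.0, -16.6]
force: [-0.1, -0.5, 0.4]
gripper_width: 91.1
```

Down from 99 to 30.

```bash
python3 -m creep '[{"translation":[0,0.1,-1.5],"delta_rot":[0,0,0]},{"translation":[0,0,-1.5],"delta_rot":[0,0,0]},{"translation":[0,0,-1.5],"delta_rot":[0,0,0]},{"translation":[0,0,-1.3],"delta_rot":[0,0,0]},{"translation":[0,0,-0.9],"delta_rot":[0,0,0]}]'
python3 -m creep '[{"translation":[0,0,0],"delta_rot":[0,0,0]},{"translation":[0,0,0],"delta_rot":[0,0,0]}]'
```

```text
time_s: 16.08
ee_pos: [644.6, 85.4, 31.4]
ee_rot: [-68.5, 90.0, -158.6]
force: [0.7, -0.2, 1.0]
gripper_width: 91.4
time_s: 16.25
ee_pos: [645.0, 85.8, 32.2]
ee_rot: [93.2, 90.0, 3.2]
force: [0.4, 0.7, -0.5]
gripper_width: 91.0
```

```bash
python3 -m creep '[{"translation":[0,0,0],"delta_rot":[0,0,0]},{"translation":[0,0,0],"delta_rot":[0,0,0]},{"translation":[0,0,0],"delta_rot":[0,0,0]},{"translation":[0,0,0],"delta_rot":[0,0,0]},{"translation":[0,0,0],"delta_rot":[0,0,0]}]' -1 55
python3 -m creep '[{"translation":[0,0,0],"delta_rot":[0,0,0]},{"translation":[0,0,0],"delta_rot":[0,0,0]},{"translation":[0,0,0],"delta_rot":[0,0,0]}]'
```

```text
time_s: 16.67
ee_pos: [644.1, 86.2, 32.5]
ee_rot: [-88.8, 89.9, -178.8]
force: [-3.3, -0.2, 3.4]
gripper_width: 63.3
time_s: 16.92
ee_pos: [644.1, 86.2, 32.5]
ee_rot: [-88.4, 89.9, -178.4]
force: [-3.3, 0.7, 5.4]
gripper_width: 63.1
```

```bash
python3 -m creep '[{"translation":[0,0,0.5],"delta_rot":[0,0,0]},{"translation":[0,0,1],"delta_rot":[0,0,0]},{"translation":[0,0,1.5],"delta_rot":[0,0,0]},{"translation":[0,0,1.5],"delta_rot":[0,0,0]},{"translation":[0,0,1],"delta_rot":[0,0,0]}]'
python3 -m creep '[{"translation":[-0.2,-1.5,1],"delta_rot":[0,0,0]},{"translation":[-0.32,-2.5,0.5],"delta_rot":[0,0,0]},{"translation":[-0.38,-3,0],"delta_rot":[0,0,0]},{"translation":[-0.38,-3,0],"delta_rot":[0,0,0]},{"translation":[-0.38,-3,0],"delta_rot":[0,0,0]}]'
python3 -m creep '[{"translation":[-0.38,-3,0],"delta_rot":[0,0,0]},{"translation":[-0.38,-3,0],"delta_rot":[0,0,0]},{"translation":[-0.38,-3,0],"delta_rot":[0,0,0]},{"translation":[-0.3,-2.5,0],"delta_rot":[0,0,0]},{"translation":[-0.25,-2,0],"delta_rot":[0,0,0]}]'
```

```text
time_s: 17.33
ee_pos: [645.5, 86.2, 88.3]
ee_rot: [94.8, 89.9, 4.8]
force: [-0.4, -0.0, -4.3]
gripper_width: 63.6
time_s: 17.75
ee_pos: [627.6, -45.5, 102.1]
ee_rot: [0.2, 90.0, -89.7]
force: [0.4, -0.7, -5.2]
gripper_width: 63.4
time_s: 18.17
ee_pos: [610.3, -181.7, 101.9]
ee_rot: [-25.3, 89.9, -115.3]
force: [0.2, -0.5, -4.1]
gripper_width: 63.4
```

```bash
python3 -m creep '[{"translation":[-0.25,-1.5,0],"delta_rot":[0,0,0]},{"translation":[-0.1,-1,-1],"delta_rot":[0,0,0]},{"translation":[0,0,-1.5],"delta_rot":[0,0,0]},{"translation":[0,0,-1.5],"delta_rot":[0,0,0]},{"translation":[0,0,-1],"delta_rot":[0,0,0]}]'
python3 -m creep '[{"translation":[0,0,0],"delta_rot":[0,0,0]},{"translation":[0,0,0],"delta_rot":[0,0,0]}]'
```

```text
time_s: 18.58
ee_pos: [606.6, -203.4, 49.7]
ee_rot: [-115.7, 89.8, 154.3]
force: [-0.5, -0.2, -5.4]
gripper_width: 63.0
time_s: 18.75
ee_pos: [607.4, -203.3, 51.1]
ee_rot: [-113.4, 89.9, 156.6]
force: [0.4, -0.1, -3.9]
gripper_width: 63.5
```

```bash
python3 -m creep '[{"translation":[0,-0.4,-0.4],"delta_rot":[0,0,0]},{"translation":[0,0,-0.3],"delta_rot":[0,0,0]},{"translation":[0,0,-0.3],"delta_rot":[0,0,0]},{"translation":[0,0,-0.1],"delta_rot":[0,0,0]},{"translation":[0,0,0],"delta_rot":[0,0,0]}]'
python3 -m creep '[{"translation":[0,0,-0.1],"delta_rot":[0,0,0]},{"translation":[0,0,0],"delta_rot":[0,0,0]}]'
python3 -m creep '[{"translation":[0,0,-0.1],"delta_rot":[0,0,0]},{"translation":[0,0,0],"delta_rot":[0,0,0]}]'
```

```text
time_s: 19.17
ee_pos: [607.6, -207.7, 40.8]
ee_rot: [-120.7, 90.0, 149.3]
force: [-0.3, -0.2, -3.6]
gripper_width: 63.2
time_s: 19.33
ee_pos: [607.8, -207.8, 40.0]
ee_rot: [89.6, 90.0, -0.4]
force: [-0.5, -0.2, -5.5]
gripper_width: 63.1
time_s: 19.5
ee_pos: [607.7, -207.8, 38.9]
ee_rot: [73.3, 90.0, -16.6]
force: [0.5, -0.1, -5.2]
gripper_width: 63.3
```

```bash
python3 -m creep '[{"translation":[0,0,-0.1],"delta_rot":[0,0,0]},{"translation":[0,0,0],"delta_rot":[0,0,0]}]'
python3 -m creep '[{"translation":[0,0,-0.1],"delta_rot":[0,0,0]},{"translation":[0,0,0],"delta_rot":[0,0,0]}]'
```

```text
time_s: 19.67
ee_pos: [607.8, -207.9, 38.5]
ee_rot: [72.6, 90.0, -17.4]
force: [-0.6, 0.2, -0.2]
gripper_width: 63.5
time_s: 19.83
ee_pos: [607.8, -207.9, 38.5]
ee_rot: [70.0, 90.0, -20.0]
force: [-2.6, 1.3, 5.6]
gripper_width: 63.3
```

Contact. Release fully and rise.

```bash
python3 -m creep '[{"translation":[0,0,0],"delta_rot":[0,0,0]},{"translation":[0,0,0],"delta_rot":[0,0,0]},{"translation":[0,0,0],"delta_rot":[0,0,0]},{"translation":[0,0,0],"delta_rot":[0,0,0]},{"translation":[0,0,0],"delta_rot":[0,0,0]}]' 1
python3 -m creep '[{"translation":[0,0,1],"delta_rot":[0,0,0]},{"translation":[0,0,2.0],"delta_rot":[0,0,0]},{"translation":[0,0,3],"delta_rot":[0,0,0]},{"translation":[0,0,3],"delta_rot":[0,0,0]},{"translation":[0,0,3],"delta_rot":[0,0,0]}]' 1
python3 - <<'E'
from h import *
for n in("scene","top"):
    p,d=grab(n,"e"); W=world(n,d)
    for c,lo,hi in [((496,-313),34,44),((605,-309),42,54),((607,-208),52,64),((557,313),56,70)]:
        m=(d>0)&(np.hypot(W[...,0]-c[0],W[...,1]-c[1])<40)&(W[...,2]>lo)&(W[...,2]<hi); q=W[m][:,:2].astype(np.float32)
        if m.sum()>5:print(m.sum(),cv2.minEnclosingCircle(q),np.median(W[m][:,2]))
    h=cv2.approxPolyDP(cv2.convexHull(q),4,True)[:,0]; print(h.round().tolist())
E
```

```text
time_s: 20.25
ee_pos: [607.9, -207.9, 36.9]
ee_rot: [74.6, 90.0, -15.3]
force: [0.2, 0.3, -0.6]
gripper_width: 90.5
time_s: 20.67
ee_pos: [607.6, -207.8, 158.9]
ee_rot: [85.0, 90.0, -5.0]
force: [0.9, -1.1, -1.3]
gripper_width: 91.2
68 ((499.01409912109375, -314.91357421875), 15.70914077758789) 38.09839047918835
157 ((607.0344848632812, -307.6894226074219), 23.738454818725586) 46.56772174079636
390 ((608.0858154296875, -208.6120147705078), 33.084171295166016) 56.66442143893796
432 ((556.9998779296875, 313.6792907714844), 28.222320556640625) 62.98099532743408
[[585.0, 314.0], [572.0, 336.0], [542.0, 333.0], [529.0, 314.0], [535.0, 299.0], [552.0, 289.0], [573.0, 291.0]]
415 ((608.781982421875, -207.80178833007812), 31.880020141601562) 58.4077113725908
396 ((557.8635864257812, 313.74566650390625), 27.357486724853516) 64.19405250143677
[[585.0, 314.0], [571.0, 338.0], [545.0, 337.0], [531.0, 314.0], [542.0, 292.0], [572.0, 291.0]]
```

View pics/scene_e.png

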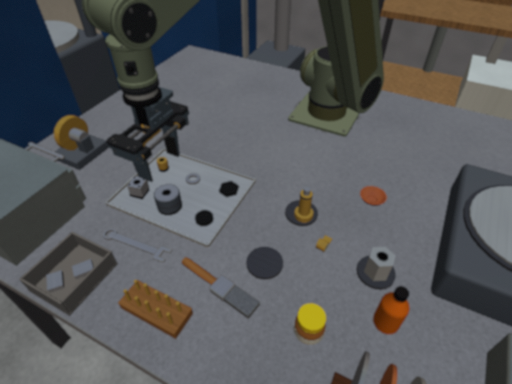

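```bash
python3 -m creep '[{"translation":[-0.33,3.48,0],"delta_rot":[0,0,-0.035]},{"translation":[-0.33,3.48,0],"delta_rot":[0,0,-0.035]},{"translation":[-0.33,3.48,0],"delta_rot":[0,0,-0.035]},{"translation":[-0.33,3.48,0],"delta_rot":[0,0,-0.035]},{"translation":[-0.33,3.48,0],"delta_rot":[0,0,-0.035]}]' 1 50
python3 -m creep '[{"translation":[-0.33,3.48,0],"delta_rot":[0,0,-0.035]},{"translation":[-0.33,3.48,0],"delta_rot":[0,0,-0.035]},{"translation":[-0.33,3.48,0],"delta_rot":[0,0,-0.035]},{"translation":[-0.33,3.48,0],"delta_rot":[0,0,-0.035]},{"translation":[-0.33,3.48,0],"delta_rot":[0,0,-0.035]}]'
python3 -m creep '[{"translation":[-0.33,3.48,0],"delta_rot":[0,0,-0.035]},{"translation":[-0.33,3.48,0],"delta_rot":[0,0,-0.035]},{"translation":[-0.33,3.48,0],"delta_rot":[0,0,-0.035]},{"translation":[-0.33,3.3,0],"delta_rot":[0,0,-0.035]},{"translation":[-0.33,2.8,0],"delta_rot":[0,0,-0.035]}]'
python3 -m creep '[{"translation":[0,0,-1],"delta_rot":[0,0,0]},{"translation":[0,0,0],"delta_rot":[0,0,0]},{"translation":[0,0,0],"delta_rot":[0,0,0]}]'
```

```text
time_s: 21.18
ee_pos: [590.6, -32.4, 156.9]
ee_rot: [-99.6, 90.0, 160.3]
force: [1.6, 0.8, -0.1]
gripper_width: 91.5
time_s: 21.6
ee_pos: [574.1, 141.8, 157.0]
ee_rot: [-30.3, 90.0, -140.4]
force: [0.7, -0.4, -0.2]
gripper_width: 91.3
time_s: 22.02
ee_pos: [557.5, 307.8, 156.8]
ee_rot: [-108.9, 90.0, 131.0]
force: [-0.2, -0.2, 0.3]
gripper_width: 91.3
time_s: 22.27
ee_pos: [557.5, 304.8, 146.0]
ee_rot: [-19.3, 89.8, -139.3]
force: [0.5, -0.9, -0.1]
gripper_width: 91.1
```

```bash
python3 -m creep '[{"translation":[0,0.9,-1],"delta_rot":[0,0,0]},{"translation":[0,0,-1],"delta_rot":[0,0,0]},{"translation":[0,0,-1],"delta_rot":[0,0,0]},{"translation":[0,0,-1],"delta_rot":[0,0,0]},{"translation":[0,0,0],"delta_rot":[0,0,0]}]'
python3 -m creep '[{"translation":[0,0,0],"delta_rot":[0,0,0]},{"translation":[0,0,0],"delta_rot":[0,0,0]}]'
python3 - <<'E'
from h import *
grab("scene","f")
E
```

```text
time_s: 22.68
ee_pos: [556.8, 313.2, 103.8]
ee_rot: [-29.5, 89.7, -149.6]
force: [-1.4, -0.3, -1.2]
gripper_width: 91.3
time_s: 22.85
ee_pos: [558.5, 314.4, 107.0]
ee_rot: [128.2, 90.0, 8.1]
force: [0.0, 0.2, 1.1]
gripper_width: 91.4
```

View pics/scene_f.png

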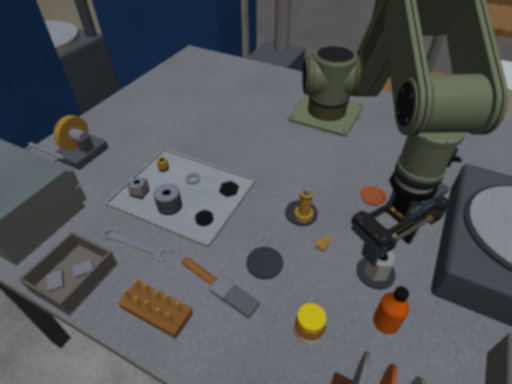

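```bash
python3 -m creep '[{"translation":[-0.1,0,-1.5],"delta_rot":[0,0,0]},{"translation":[0,0,-1.5],"delta_rot":[0,0,0]},{"translation":[0,0,-1.5],"delta_rot":[0,0,0]},{"translation":[0,0,-1.5],"delta_rot":[0,0,0]},{"translation":[0,0,-1],"delta_rot":[0,0,0]}]'
python3 -m creep '[{"translation":[0,0,0],"delta_rot":[0,0,0]},{"translation":[0,0,0],"delta_rot":[0,0,0]},{"translation":[0,0,0],"delta_rot":[0,0,0]},{"translation":[0,0,0],"delta_rot":[0,0,0]},{"translation":[0,0,0],"delta_rot":[0,0,0]}]' -1 50
python3 -m creep '[{"translation":[0,0,0],"delta_rot":[0,0,0]},{"translation":[0,0,0],"delta_rot":[0,0,0]},{"translation":[0,0,0],"delta_rot":[0,0,0]},{"translation":[0,0,0],"delta_rot":[0,0,0]}]'
```

```text
time_s: 23.32
ee_pos: [557.1, 314.4, 36.3]
ee_rot: [-8.4, 90.0, -128.4]
force: [-0.7, 0.1, 0.5]
gripper_width: 91.5
time_s: 23.73
ee_pos: [557.8, 314.9, 38.0]
ee_rot: [146.6, 89.9, 26.5]
force: [0.5, -0.0, 1.4]
gripper_width: 60.8
time_s: 24.07
ee_pos: [557.3, 314.8, 37.5]
ee_rot: [162.4, 90.0, 42.4]
force: [-0.6, 0.8, 2.8]
gripper_width: 47.7
```

```bash
python3 -m creep '[{"translation":[0,0,0.8],"delta_rot":[0,0,0]},{"translation":[0,0,1.5],"delta_rot":[0,0,0]},{"translation":[0,0,2.2],"delta_rot":[0,0,0]},{"translation":[0,0,2.2],"delta_rot":[0,0,0]},{"translation":[0,-1,1.5],"delta_rot":[0,0,0]}]'
python3 -m creep '[{"translation":[0,-2.5,1],"delta_rot":[0,0,0]},{"translation":[0,-3.3,0.5],"delta_rot":[0,0,0]},{"translation":[0,-3.3,0],"delta_rot":[0,0,0]},{"translation":[0,-3.3,0],"delta_rot":[0,0,0]},{"translation":[0,-3.3,0],"delta_rot":[0,0,0]}]'
python3 -m creep '[{"translation":[-0.2,-3.3,0],"delta_rot":[0,0,0]},{"translation":[-0.4,-3.3,0],"delta_rot":[0,0,0]},{"translation":[-0.8,-3.3,0],"delta_rot":[0,0,0]},{"translation":[-1,-3.3,0],"delta_rot":[0,0,0]},{"translation":[-1,-3.3,0],"delta_rot":[0,0,0]}]'
python3 -m creep '[{"translation":[-1,-2.5,-0.5],"delta_rot":[0,0,0]},{"translation":[-1,-2,-1],"delta_rot":[0,0,0]},{"translation":[-0.8,-1.5,-1],"delta_rot":[0,0,0]},{"translation":[-0.3,-0.5,-1],"delta_rot":[0,0,0]},{"translation":[0,0,-0.5],"delta_rot":[0,0,0]}]'
python3 -m creep '[{"translation":[0,0,0],"delta_rot":[0,0,0]},{"translation":[0,0,0],"delta_rot":[0,0,0]}]'
```

```text
time_s: 24.48
ee_pos: [557.5, 305.9, 120.2]
ee_rot: [172.4, 89.9, 52.4]
force: [1.0, -0.1, -4.9]
gripper_width: 47.6
time_s: 24.9
ee_pos: [556.2, 145.9, 133.4]
ee_rot: [-33.4, 89.9, -153.4]
force: [0.1, -0.3, -4.9]
gripper_width: 48.0
time_s: 25.32
ee_pos: [521.8, -19.0, 133.3]
ee_rot: [-52.3, 89.9, -172.3]
force: [-0.1, -1.2, -5.1]
gripper_width: 47.5
time_s: 25.73
ee_pos: [489.8, -83.5, 92.5]
ee_rot: [-63.3, 89.8, 176.5]
force: [-0.8, 0.6, -4.3]
gripper_width: 47.9
time_s: 25.9
ee_pos: [492.4, -82.0, 93.8]
ee_rot: [-96.3, 90.0, 143.7]
force: [1.3, 0.7, -5.6]
gripper_width: 47.7
```

```bash
python3 -m creep '[{"translation":[-0.4,-1.2,-0.5],"delta_rot":[0,0,0]},{"translation":[-0.24,-0.8,-1],"delta_rot":[0,0,0]},{"translation":[0,0,-1.2],"delta_rot":[0,0,0]},{"translation":[0,0,-1],"delta_rot":[0,0,0]},{"translation":[0,0,-0.5],"delta_rot":[0,0,0]}]'
python3 -m creep '[{"translation":[0,0,0],"delta_rot":[0,0,0]},{"translation":[0,0,0],"delta_rot":[0,0,0]}]'
```

```text
time_s: 26.32
ee_pos: [485.9, -101.8, 51.2]
ee_rot: [-81.6, 90.0, 158.4]
force: [0.0, -0.0, -5.0]
gripper_width: 47.7
time_s: 26.48
ee_pos: [486.2, -102.0, 52.1]
ee_rot: [121.9, 90.0, 1.9]
force: [0.8, -0.5, -4.7]
gripper_width: 47.6
```

```bash
python3 -m creep '[{"translation":[0,0,-0.3],"delta_rot":[0,0,0]},{"translation":[0,0,-0.2],"delta_rot":[0,0,0]},{"translation":[0,0,-0.1],"delta_rot":[0,0,0]},{"translation":[0,0,-0.1],"delta_rot":[0,0,0]},{"translation":[0,0,0],"delta_rot":[0,0,0]}]'
python3 -m creep '[{"translation":[0,0,-0.1],"delta_rot":[0,0,0]},{"translation":[0,0,0],"delta_rot":[0,0,0]}]'
python3 -m creep '[{"translation":[0,0,-0.1],"delta_rot":[0,0,0]},{"translation":[0,0,0],"delta_rot":[0,0,0]}]'
```

```text
time_s: 26.9
ee_pos: [485.8, -102.4, 44.9]
ee_rot: [54.6, 90.0, -65.4]
force: [-0.3, -0.2, -5.4]
gripper_width: 47.8
time_s: 27.07
ee_pos: [485.8, -102.4, 43.9]
ee_rot: [78.5, 90.0, -41.5]
force: [-0.5, 0.6, -5.1]
gripper_width: 47.8
time_s: 27.23
ee_pos: [486.0, -102.5, 43.5]
ee_rot: [104.5, 90.0, -15.6]
force: [-2.1, -0.4, 0.2]
gripper_width: 47.8
```

```bash
python3 -m creep '[{"translation":[0,0,-0.1],"delta_rot":[0,0,0]},{"translation":[0,0,0],"delta_rot":[0,0,0]}]'
python3 -m creep '[{"translation":[0,0,0],"delta_rot":[0,0,0]},{"translation":[0,0,0],"delta_rot":[0,0,0]},{"translation":[0,0,0],"delta_rot":[0,0,0]},{"translation":[0,0,0],"delta_rot":[0,0,0]},{"translation":[0,0,0],"delta_rot":[0,0,0]}]' 1
python3 -m creep '[{"translation":[0,0,1],"delta_rot":[0,0,0]},{"translation":[0,0,2.0],"delta_rot":[0,0,0]},{"translation":[0,0,3],"delta_rot":[0,0,0]},{"translation":[0,0,3],"delta_rot":[0,0,0]},{"translation":[0,0,3],"delta_rot":[0,0,0]}]' 1
python3 - <<'E'
from h import *
for n in("scene","top"):
    p,d=grab(n,"g"); W=world(n,d)
    for c,lo,hi in [((496,-313),34,44),((605,-309),42,54),((607,-208),52,64),((486,-103),64,76),((482,110),80,92),((482,110),98,112)]:
        m=(d>0)&(np.hypot(W[...,0]-c[0],W[...,1]-c[1])<40)&(W[...,2]>lo)&(W[...,2]<hi); q=W[m][:,:2].astype(np.float32)
        if m.sum()>5:print(m.sum(),cv2.minEnclosingCircle(q),np.median(W[m][:,2]))
E
```

```text
time_s: 27.4
ee_pos: [485.9, -102.5, 43.5]
ee_rot: [105.6, 90.0, -14.5]
force: [-3.3, -0.1, 9.6]
gripper_width: 47.8
time_s: 27.82
ee_pos: [486.0, -102.5, 42.0]
ee_rot: [101.9, 90.0, -18.1]
force: [-0.7, 0.1, 0.3]
gripper_width: 78.3
time_s: 28.23
ee_pos: [485.6, -102.4, 163.8]
ee_rot: [92.3, 90.0, -27.8]
force: [-0.1, -0.7, -0.8]
gripper_width: 91.6
67 ((499.26922607421875, -314.644775390625), 15.680791854858398) 38.107195689658724
167 ((605.1563720703125, -308.328369140625), 24.916370391845703) 46.53166601709533
395 ((609.6896362304688, -209.63409423828125), 33.29336929321289) 56.75755117511417
226 ((487.15936279296875, -103.6556167602539), 27.688648223876953) 68.70705157689693
80 ((481.05255126953125, 110.00904846191406), 15.91844654083252) 86.31380476496889
35 ((480.7547302246094, 109.10931396484375), 8.915011405944824) 101.52236137785651
89 ((616.966796875, -305.8501892089844), 19.911453247070312) 48.525864609565694
75 ((627.7135620117188, -212.663330078125), 23.269351959228516) 58.6734907759218
102 ((481.37713623046875, 110.50699615478516), 15.031683921813965) 87.92244413625437
42 ((481.448486328125, 110.16057586669922), 7.7091546058654785) 103.46630240071438
```

View pics/scene_g.png

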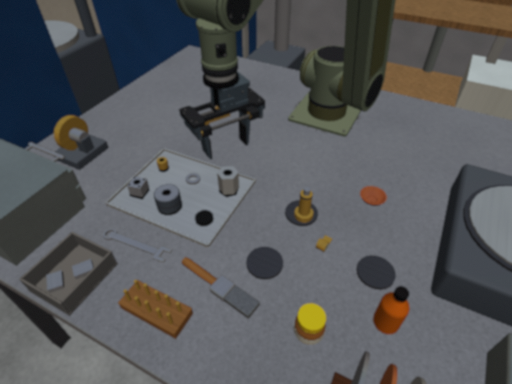

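```bash
python3 -m creep '[{"translation":[-0.06,3.1,0],"delta_rot":[0,0,0]},{"translation":[-0.06,3.1,0],"delta_rot":[0,0,0]},{"translation":[-0.06,3.1,0],"delta_rot":[0,0,0]},{"translation":[-0.06,3.1,0],"delta_rot":[0,0,0]},{"translation":[-0.06,3.1,0],"delta_rot":[0,0,0]}]' 1 45
python3 -m creep '[{"translation":[-0.06,3.1,0],"delta_rot":[0,0,0]},{"translation":[-0.06,2.0,0],"delta_rot":[0,0,0]},{"translation":[0,0.6,-0.5],"delta_rot":[0,0,0]},{"translation":[0,0,0],"delta_rot":[0,0,0]},{"translation":[0,0,0],"delta_rot":[0,0,0]}]'
```

```text
time_s: 28.75
ee_pos: [482.1, 53.8, 161.7]
ee_rot: [-50.6, 90.0, -170.7]
force: [0.4, -0.2, 0.6]
gripper_width: 91.1
time_s: 29.17
ee_pos: [481.1, 109.1, 156.3]
ee_rot: [-26.4, 89.9, -146.4]
force: [0.1, -0.2, 0.2]
gripper_width: 91.4
```

Down 99 mm to TCP 57.

```bash
python3 -m creep '[{"translation":[0,0.1,-1.2],"delta_rot":[0,0,0]},{"translation":[0,0,-1.2],"delta_rot":[0,0,0]},{"translation":[0,0,-1.2],"delta_rot":[0,0,0]},{"translation":[0,0,-1.2],"delta_rot":[0,0,0]},{"translation":[0,0,-1.2],"delta_rot":[0,0,0]}]'
python3 -m creep '[{"translation":[0,0,-1.2],"delta_rot":[0,0,0]},{"translation":[0,0,-1.0],"delta_rot":[0,0,0]},{"translation":[0,0,-1.0],"delta_rot":[0,0,0]},{"translation":[0,0,-0.7],"delta_rot":[0,0,0]},{"translation":[0,0,0],"delta_rot":[0,0,0]}]'
python3 -m creep '[{"translation":[0,0,0],"delta_rot":[0,0,0]},{"translation":[0,0,0],"delta_rot":[0,0,0]},{"translation":[0,0,0],"delta_rot":[0,0,0]},{"translation":[0,0,0],"delta_rot":[0,0,0]},{"translation":[0,0,0],"delta_rot":[0,0,0]}]' -1 45
python3 -m creep '[{"translation":[0,0,0],"delta_rot":[0,0,0]},{"translation":[0,0,0],"delta_rot":[0,0,0]},{"translation":[0,0,0],"delta_rot":[0,0,0]},{"translation":[0,0,0],"delta_rot":[0,0,0]},{"translation":[0,0,0],"delta_rot":[0,0,0]}]'
```

```text
time_s: 29.58
ee_pos: [481.6, 108.9, 96.4]
ee_rot: [20.0, 90.0, -100.2]
force: [-0.1, 0.2, 0.1]
gripper_width: 91.3
time_s: 30.0
ee_pos: [480.8, 109.9, 56.6]
ee_rot: [-45.0, 89.8, -165.1]
force: [-0.4, -0.8, -0.3]
gripper_width: 91.1
time_s: 30.42
ee_pos: [481.9, 110.7, 58.4]
ee_rot: [128.8, 89.9, 8.8]
force: [-0.1, 0.1, 1.0]
gripper_width: 60.6
time_s: 30.83
ee_pos: [481.1, 110.7, 57.9]
ee_rot: [-67.7, 89.9, 172.2]
force: [-1.7, 0.6, 1.1]
gripper_width: 29.2
```

```bash
python3 -m creep '[{"translation":[0,0,0.7],"delta_rot":[0,0,0]},{"translation":[0,0,1.5],"delta_rot":[0,0,0]},{"translation":[0,0,2],"delta_rot":[0,0,0]},{"translation":[0,0,2],"delta_rot":[0,0,0]},{"translation":[0,0,1.5],"delta_rot":[0,0,0]}]'
python3 -m creep '[{"translation":[0.8,-1.4,0.7],"delta_rot":[0,0,0]},{"translation":[1.3,-2.3,0],"delta_rot":[0,0,0]},{"translation":[1.6,-2.8,0],"delta_rot":[0,0,0]},{"translation":[1.6,-2.8,0],"delta_rot":[0,0,0]},{"translation":[1.6,-2.8,0],"delta_rot":[0,0,0]}]'
python3 -m creep '[{"translation":[1.6,-2.8,0],"delta_rot":[0,0,0]},{"translation":[1.4,-2.5,0],"delta_rot":[0,0,0]},{"translation":[1.1,-2,0],"delta_rot":[0,0,0]},{"translation":[0.8,-1.4,0],"delta_rot":[0,0,0]},{"translation":[0.4,-0.8,0],"delta_rot":[0,0,0]}]'
python3 -m creep '[{"translation":[0,0,-0.8],"delta_rot":[0,0,0]},{"translation":[0,0,-1],"delta_rot":[0,0,0]},{"translation":[0,0,-1],"delta_rot":[0,0,0]},{"translation":[0,0,0],"delta_rot":[0,0,0]},{"translation":[0,0,0],"delta_rot":[0,0,0]}]'
```

```text
time_s: 31.25
ee_pos: [481.6, 110.5, 136.1]
ee_rot: [89.2, 90.0, -30.9]
force: [1.4, 0.2, -5.3]
gripper_width: 29.3
time_s: 31.67
ee_pos: [550.5, -11.6, 141.8]
ee_rot: [-53.6, 89.9, -173.6]
force: [0.2, 1.1, -4.9]
gripper_width: 29.3
time_s: 32.08
ee_pos: [604.1, -107.1, 141.3]
ee_rot: [-42.2, 90.0, -162.3]
force: [-0.5, -0.1, -4.9]
gripper_width: 29.3
time_s: 32.5
ee_pos: [602.3, -104.2, 112.6]
ee_rot: [-73.8, 89.8, 166.3]
force: [0.4, 0.0, -4.8]
gripper_width: 29.2
```

```bash
python3 -m creep '[{"translation":[0.1,-0.1,-1.0],"delta_rot":[0,0,0]},{"translation":[0,0,-1],"delta_rot":[0,0,0]},{"translation":[0,0,-1],"delta_rot":[0,0,0]},{"translation":[0,0,-0.8],"delta_rot":[0,0,0]},{"translation":[0,0,-0.3],"delta_rot":[0,0,0]}]'
python3 -m creep '[{"translation":[0,0,0],"delta_rot":[0,0,0]},{"translation":[0,0,0],"delta_rot":[0,0,0]}]'
```

```text
time_s: 32.92
ee_pos: [603.4, -106.2, 70.8]
ee_rot: [-70.3, 89.8, 169.7]
force: [-0.3, 0.7, -4.7]
gripper_width: 29.6
time_s: 33.08
ee_pos: [604.7, -106.5, 72.8]
ee_rot: [-56.1, 90.0, -176.2]
force: [-0.0, 0.8, -4.6]
gripper_width: 29.8
```

```bash
python3 -m creep '[{"translation":[-0.1,0.1,-0.3],"delta_rot":[0,0,0]},{"translation":[0,0,-0.2],"delta_rot":[0,0,0]},{"translation":[0,0,-0.1],"delta_rot":[0,0,0]},{"translation":[0,0,-0.1],"delta_rot":[0,0,0]},{"translation":[0,0,0],"delta_rot":[0,0,0]}]'
python3 -m creep '[{"translation":[0,0,-0.1],"delta_rot":[0,0,0]},{"translation":[0,0,0],"delta_rot":[0,0,0]}]'
python3 -m creep '[{"translation":[0,0,-0.1],"delta_rot":[0,0,0]},{"translation":[0,0,0],"delta_rot":[0,0,0]}]'
```

```text
time_s: 33.5
ee_pos: [603.6, -105.4, 65.9]
ee_rot: [16.6, 90.0, -103.4]
force: [-0.3, -0.1, -4.2]
gripper_width: 29.3
time_s: 33.67
ee_pos: [603.6, -105.4, 64.9]
ee_rot: [65.1, 90.0, -55.0]
force: [0.1, 0.5, -5.4]
gripper_width: 29.2
time_s: 33.83
ee_pos: [603.7, -105.5, 64.0]
ee_rot: [103.1, 90.0, -17.0]
force: [-0.5, 0.3, -4.1]
gripper_width: 29.3
```

```bash
python3 -m creep '[{"translation":[0,0,-0.1],"delta_rot":[0,0,0]},{"translation":[0,0,0],"delta_rot":[0,0,0]}]'
python3 -m creep '[{"translation":[0,0,-0.05],"delta_rot":[0,0,0]},{"translation":[0,0,0],"delta_rot":[0,0,0]}]'
```

```text
time_s: 34.0
ee_pos: [603.8, -105.4, 63.9]
ee_rot: [109.6, 90.0, -10.4]
force: [-1.9, 0.8, 2.5]
gripper_width: 29.3
time_s: 34.17
ee_pos: [603.8, -105.4, 63.9]
ee_rot: [109.1, 89.9, -10.9]
force: [-3.9, 0.9, 5.7]
gripper_width: 29.6
```

```bash
python3 -m creep '[{"translation":[0,0,0],"delta_rot":[0,0,0]},{"translation":[0,0,0],"delta_rot":[0,0,0]},{"translation":[0,0,0],"delta_rot":[0,0,0]},{"translation":[0,0,0],"delta_rot":[0,0,0]},{"translation":[0,0,0],"delta_rot":[0,0,0]}]' 0.6
python3 -m creep '[{"translation":[0,0,0],"delta_rot":[0,0,0]},{"translation":[0,0,1.0],"delta_rot":[0,0,0]},{"translation":[0,0,2],"delta_rot":[0,0,0]},{"translation":[0,0,3],"delta_rot":[0,0,0]},{"translation":[0,0,3],"delta_rot":[0,0,0]}]'
python3 -m creep '[{"translation":[0,0,3],"delta_rot":[0,0,0]},{"translation":[-1,3.0,2],"delta_rot":[0,0,0]},{"translation":[-1,3.5,1],"delta_rot":[0,0,0]},{"translation":[-1,3.5,0],"delta_rot":[0,0,0]},{"translation":[-1,3.5,0],"delta_rot":[0,0,0]}]'
python3 -m creep '[{"translation":[0,3.5,0],"delta_rot":[0,0,0]},{"translation":[0,3.5,0],"delta_rot":[0,0,0]},{"translation":[0,3.5,0],"delta_rot":[0,0,0]},{"translation":[0,3.5,0],"delta_rot":[0,0,0]},{"translation":[0,3.5,0],"delta_rot":[0,0,0]}]'
python3 - <<'E'
from h import *
for n in("scene","top"):
    p,d=grab(n,"h"); W=world(n,d)
    for c,lo,hi in [((496,-313),34,44),((605,-309),42,54),((607,-208),52,64),((486,-103),64,76),((603,-105),85,100),((603,-105),102,120)]:
        m=(d>0)&(np.hypot(W[...,0]-c[0],W[...,1]-c[1])<40)&(W[...,2]>lo)&(W[...,2]<hi); q=W[m][:,:2].astype(np.float32)
        if m.sum()>5:print(m.sum(),cv2.minEnclosingCircle(q),np.median(W[m][:,2]))
E
```

```text
time_s: 34.58
ee_pos: [603.8, -105.5, 62.4]
ee_rot: [101.2, 90.0, -18.9]
force: [-0.3, -0.0, 0.6]
gripper_width: 60.0
time_s: 35.0
ee_pos: [603.1, -105.3, 153.5]
ee_rot: [-69.7, 89.9, 170.3]
force: [0.7, 0.6, 0.4]
gripper_width: 73.3
time_s: 35.42
ee_pos: [563.6, 30.7, 214.5]
ee_rot: [123.7, 89.8, 3.5]
force: [0.4, -0.4, -1.1]
gripper_width: 72.9
time_s: 35.83
ee_pos: [563.4, 206.3, 213.5]
ee_rot: [131.3, 89.9, 11.2]
force: [0.2, -0.2, 1.4]
gripper_width: 73.1
66 ((497.87774658203125, -313.6927185058594), 15.851696968078613) 38.29078216985339
168 ((606.15283203125, -307.662841796875), 25.383581161499023) 46.350333044930906
392 ((607.663818359375, -207.94346618652344), 33.24195861816406) 56.85547323383801
228 ((487.0061340332031, -104.669677734375), 27.40485382080078) 68.55800449895712
94 ((604.5394897460938, -107.13097381591797), 16.01711082458496) 92.28015082081906
38 ((604.4925537109375, -108.00374603271484), 8.935503005981445) 107.5312718937272
138 ((497.365966796875, -313.208251953125), 15.179923057556152) 40.12444142962127
280 ((604.9489135742188, -307.27398681640625), 25.651987075805664) 48.20008322300479
590 ((608.8187255859375, -207.89794921875), 31.843021392822266) 58.529118330899465
398 ((486.44769287109375, -103.36831665039062), 26.744171142578125) 70.17655492516127
107 ((604.3020629882812, -105.68054962158203), 15.4699068069458) 93.9597331931165
45 ((603.9649047851562, -106.00016021728516), 7.934171199798584) 108.64765754966959
```

View pics/scene_h.png

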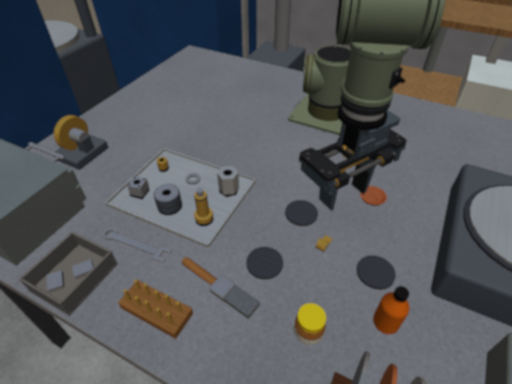

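View pics/top_h.png

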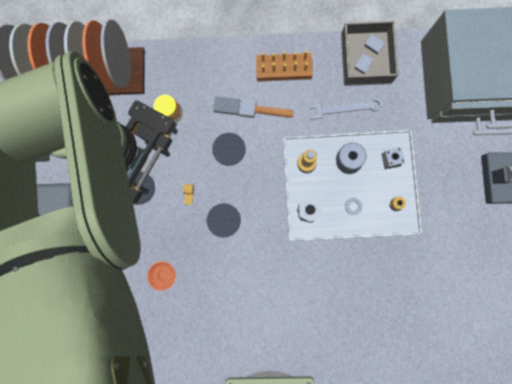

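```bash
python3 -m creep '[{"translation":[0,0,0],"delta_rot":[0,0,0]},{"translation":[0,0,0],"delta_rot":[0,0,0]},{"translation":[0,0,0],"delta_rot":[0,0,0]},{"translation":[0,0,0],"delta_rot":[0,0,0]}]'
python3 -c "
from workcell import env
print(env.job_done())"
```

```text
time_s: 36.27
ee_pos: [563.8, 203.3, 212.8]
ee_rot: [80.2, 90.0, -40.0]
force: [0.1, 0.3, -0.5]
gripper_width: 72.8
the job is handed in; nothing more can be done
None
```

All five parts are on their own pads, and I handed the job in at 36.3 s of the 134 s limit; no verdict is reported. They went in order of height: nut, block, housing, hub, quill. Each was lowered in 1 mm steps or less until the force reading showed contact, then released.

- **Placement:** the last camera check put each part's centre within about 2.5 mm of my measured pad centre (the limit is 12 mm). The top heights match the parts standing upright on the pads: nut 40, block 48, housing 58.5, hub 70 and quill 109 mm in the top view.
- **Robot:** at hand-in it was clear of everything, with the TCP at 213 mm and about zero force.
- **Disagreements:** the two cameras differed by about 3 mm on the pad centres, so I used their average. The scene camera also reads heights 1 to 2 mm lower than the top camera. After the hub was placed, the arm blocked part of the top view, so that check relied on the scene camera. Nothing failed, and no part had to be moved again.

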